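# Turn a drained tube over and stand the dry tubes in the rack

## Task

The large glass tube standing upside down in the white draining rack and the small one lying on the notched rest are dry. Stand both mouth up and fully home in the wooden rack, each in the free hole that fits it (large in the wide one, small in the free narrow one); lay the large one down on the notched rest to change your grip and turn it over. It is glass: do not drop a tube or ram it against the rack, and leave the wet small tube in the draining rack, the one standing in the wooden rack and the glass rod where they are.

Things in the scene. Friction and masses are not known exactly. Their poses are not given: they have to be found in the camera images.
- tube_large: plain clear glass tube to be moved: 25 mm outside diameter, 150 mm long, round closed end, open mouth with a slight bead (27 mm across), 45 g. Origin at the tip of the closed end; its z axis runs along the tube to the mouth (z = 150 mm). Starts mouth down in one of the two openings of the draining rack, z axis down, closed tip 158 mm above the worktop
- tube_small: plain clear glass tube to be moved: 16 mm outside diameter, 150 mm long, bead 18 mm across, 22 g; origin at the closed tip, z axis to the mouth, like the large one. Starts lying in the notch at x = 0 of the rest, mouth to the right (the rest's -y), axis 47.3 mm above the worktop
- drainer: white plastic draining rack, fixed, 140 (x) x 84 (y) mm, origin under its centre. Top board (80 to 88 mm height, 56 mm wide) with two round 31 mm openings along its x axis at +27.5 and -27.5 mm, one tube in each, either way round. Their mouths rest on the tray floor at 8 mm height; 70 mm of each tube stands out above the board
- rack: wooden test tube rack, fixed, 170 (x) x 64 (y) x 90 mm, origin under its centre. Three places along its x axis, each a hole through the top board (74 to 86 mm height) and a blind hole below it in the 22 mm base, floor at 10 mm: wide (28.5 mm) at x = +50, narrow (19.5 mm) at 0 (taken) and -50 mm. A tube that stands home shows 74 mm above the top board
- wide_free (a point): floor centre of the free wide hole of the rack, 10 mm above the worktop; the closed tip of the large tube belongs here
- narrow_free (a point): floor centre of the free narrow hole of the rack, 10 mm above the worktop; the closed tip of the small tube belongs here
- rest: grey plastic notched rest for laying tubes down, fixed: two saw-edged upright plates, 5 mm thick, at y = -20 and +20 mm, on a base 112 (x) x 64 (y) x 6 mm. V notches in each plate at x = 0 and -46 mm, the tooth between them 59 mm high, the outer ones 53 mm. Origin on the worktop under the notch at x = 0. A tube lies in a notch along the rest's y axis, its middle between the plates
- lane_far (a point): middle of the notch at x = 0 of the rest (the one farther from the robot), on the notch floor, 40 mm above the worktop. The floor is 8 mm wide, the sides slope at 45 degrees, so the axis of a large tube lying in a notch is 53.7 mm and that of a small tube 47.3 mm above the worktop. The small tube lies here at first; the other notch holds the glass rod
- rod: glass stirring rod, 7 x 200 x 7 mm, lying in the notch at x = -46 mm of the rest (nearer the robot); origin at the middle of its underside; to be left alone
- stand_small: small glass tube (16 x 150 mm) already standing mouth up in the middle place of the rack; origin at its closed tip; to be left alone
- wet_small: small glass tube (16 x 150 mm, origin at its closed tip, z axis to the mouth), mouth down in the other opening of the draining rack, closed tip 158 mm above the worktop; still wet, to be left alone
There are look-alikes about, which are no part of the job. What is shaped like the tube_large but black is not meant.

How it is judged:
On the way:
1. the large tube lies on the notched rest, let go of (contact force between tube_large and rest above 0.05 N and contact force between the fingers and tube_large below 0.05 N and angle between tube_large's own z axis and vertical between 1.4 and 1.75 rad), for 0.2 s.
At the end, for the whole second after the job is handed in: Both tubes stand mouth up and at rest in the wooden rack, the large one in the free wide hole and the small one in the free narrow hole: closed tip within 5 mm of the hole's centre and within 4 mm of its floor, less than 0.09 rad from vertical (horizontal distance between tube_large and wide_free below 0.005 m and z of each of tube_large, tube_small in the frame of rack below 0.014 m and angle between each of tube_large, tube_small's own z axis and vertical below 0.09 rad and horizontal distance between tube_small and narrow_free below 0.005 m and linear speed of each of tube_large, tube_small below 0.02 m/s); the robot touches nothing.
It fails at once if a tube is dropped (it falls faster than 0.5 m/s out of the fingers) ((linear speed of tube_large above 0.5 m/s and contact force between the fingers and tube_large below 0.05 N) or (linear speed of tube_small above 0.5 m/s and contact force between the fingers and tube_small below 0.05 N)).
It fails at once if a tube is rammed against the wooden rack with more than 40 N (contact force between any of tube_large, tube_small and rack above 40 N).
It fails at once if the standing tube or the wet tube is lifted or tipped out of its place (moved more than 20 mm) (distance of any of stand_small, wet_small from where it was at the start of the episode above 0.02 m).
It fails at once if the glass rod is moved more than 30 mm (distance of rod from where it was at the start of the episode above 0.03 m).
It also fails if it takes over 72 s, if anything falls off the work surface, if the arm or the gripper's body presses on something with over 40 N, if the wrist force passes 120 N, or if a joint passes its speed limit or range.

## Robot

A 6-joint arm with a two-finger parallel gripper is mounted at the origin on a cart in front of the work surface, level with it; the furniture and walls round the work are solid. World frame = base frame: x ahead of the robot, y to its left, z up, the work surface at z = 0. Lengths are in m, angles in rad, forces in N, time in s.
With the tool pointing down it reaches from about 0.25 to 0.775 m from the base axis. Payload 4 kg.
Tool frame: the origin (TCP) lies at the very end of the fingers, on their centre line; the grasp point (between the pads) lies 19 mm behind it; z points along the fingers, y is the line along which they close (so a half turn about z gives the same grasp; the last joint's range is limited). The gripper opens to 94 mm and grips with 3 to 60 N. Pads are 16 mm wide; open, the fingers measure 119 mm over their backs; the gripper's body (75 mm by 177 mm) begins 78 mm behind the grasp point.
Start: joints at [1.21, 0.087, 1.371, -0, 1.684, -0.103], TCP at [0.14, 0.532, 0.206] pointing down, gripper open.
Joint ranges: [-3.1, 3.1], [-0.76, 2.03], [0.27, 2.55], [-1.08, 4.22], [0.17, 2.65], [-2.57, 2.57]. Speed limits (rad/s): [2.79, 2.79, 3.14, 3.14, 3.14, 3.14].

## Interface

Orientations are given as [roll, pitch, yaw] about the fixed x, y, z axes, in that order (R = Rz(yaw) Ry(pitch) Rx(roll)).
In Python, from bench import robot gives the robot as it stands. The module is installed in compiled form; this text tells all that it offers.
- The arm moves only by the tool move_arm, never from a script. Its argument "deltas" is one flat list of numbers, 7 for each row, row after row: the turn, a rotation vector about the tool's x, y, z in rad, then the shift along the tool's x, y, z in cm, then the closure, from -1 (fully open) to 1 (shut). A call has 1 to 8 rows; each row is the pose to reach, as a shift and turn from the pose commanded when the call began, along the tool's axes at that moment; what a row does not reach only later rows make up. A row lasts 1/10 s, in which the tool goes at most 50 mm and 8.59 degrees, less where a joint would pass 70% of its speed; a pose out of reach is approached as far as the arm can. A call with a gripper value outside its range is refused whole. The fingers move at their own pace and stop on an object; the grip force is fixed at half the most. Time passes only in rows, so rows that repeat a pose let the fingers close. It gives the time, the measured TCP pose, the force, the opening and the grip force at its end, in the units of the state.
- robot.get_obs(): the state, without advancing time (a new reading comes with each control period).
- robot.snapshot(name): name is "side" or "top" or "wrist"; returns a dict with "image" (480x640x3 uint8, red, green, blue), "depth" (480x640 float32, m along the optical axis (not along the pixel's ray), 0 where there is no reading), "fov_y" (degrees; the focal length in pixels is half the picture's height over the tangent of half this angle, whatever the lens; pixels are square), "cx", "cy" (the principal point, pixels), "D" ([k1, k2, p1, p2, k3] as OpenCV has them; the pictures are not rectified), "origin" and "orientation" of the camera in the world; the wrist camera has in their place "T_tool_cam" (4x4, takes a point from camera to tool coordinates, whose origin is the TCP and whose axes are the flange's). Camera axes: x right, y up, looking along -z (the intrinsics and any distortion apply to the point x, -y, -z); pixel columns grow to the right and rows downward; lengths in m; the calibration is good to about 2 mm. A picture is of the moment at which its call begins: read the wrist's pose just before it.
- robot.close_job(): hands the job in; it is judged then, once.
The state is a dict: "time": time; "joint_positions": joint angles; "qvel": joint speeds; "joint_torque": joint torques, N m; "tool_pos": TCP position; "ee_rot": TCP orientation; "wrist_force": force on the tool from outside, world axes, zero at the start; "wrist_torque": the same for the moment, N m; "width": finger opening in m; "finger_force": force on a finger pad.
Only numpy, scipy, OpenCV 4.12 (cv2) and the standard library are available. Lean on these libraries where they do the work, as an engineer would, in place of code of your own. Each camera call takes 0.05 s, during which the arm holds its last target. There are 200 camera calls.

## Working session

There is one attempt and no reset: what is moved stays moved. The work goes in short steps, Python scripts to look and compute and a tool call to move; the robot and the scene stay as the last step left them, time stands still between calls to the robot, and variables do not carry over. Pictures are saved under pics/ and viewed, at most 10 in all, crops included, and the job is handed in when it is done.

Besides the shell and the picture viewer there is one more tool, called after "Call:" by a JSON object that holds its "op" and its "data". move_arm: Moves the arm, as the interface text tells. Its arguments: {"type":"object","properties":{"deltas":{"type":"array","items":{"type":"number"}}},"required":["deltas"]}

```bash
mkdir -p pics
cat > h.py <<'E'
import numpy as np, cv2
from scipy.spatial.transform import Rotation as R
from bench import robot
def snap(n):
    o=robot.get_obs(); s=robot.snapshot(n)
    s['obs']=o; s['f']=240/np.tan(np.radians(s['fov_y'])/2)
    if n=='wrist':
        T=np.eye(4); T[:3,:3]=rot(o['ee_rot']); T[:3,3]=o['tool_pos']; s['T']=T@np.array(s['T_tool_cam'])
    else:
        T=np.eye(4); q=np.array(s['orientation'],float)
        T[:3,:3]=q if q.shape==(3,3) else rot(q); T[:3,3]=s['origin']; s['T']=T
    s['K']=np.array([[s['f'],0,s['cx']],[0,s['f'],s['cy']],[0,0,1]])
    return s
def rot(q):
    q=np.array(q,float)
    return q if q.shape==(3,3) else R.from_euler('xyz',q).as_matrix()
def ray(s,px):
    u=cv2.undistortPoints(np.array(px,float).reshape(-1,1,2),s['K'],np.array(s['D'],float)).reshape(-1,2)
    return np.c_[u[:,0],-u[:,1],-np.ones(len(u))]
def at_z(s,px,z):
    d=ray(s,px)@s['T'][:3,:3].T; o=s['T'][:3,3]
    return o+d*((z-o[2])/d[:,2])[:,None]
def at_depth(s,px):
    r=ray(s,px); dd=np.array([s['depth'][int(p[1]),int(p[0])] for p in px])
    return (r*dd[:,None])@s['T'][:3,:3].T+s['T'][:3,3]
def proj(s,P):
    P=np.atleast_2d(P); c=(P-s['T'][:3,3])@s['T'][:3,:3]
    c=c*[1,-1,-1]
    return cv2.projectPoints(c,np.zeros(3),np.zeros(3),s['K'],np.array(s['D'],float))[0].reshape(-1,2)
def save(s,n): cv2.imwrite('pics/'+n,s['image'][:,:,::-1])
E
python3 - <<'E'
from h import *
import pickle
for n in('top','side'):
    s=snap(n); save(s,n+'1.png'); pickle.dump(s,open(n+'.pkl','wb'))
    print(n,s['origin'],s['orientation'],s['f'],s['cx'],s['cy'],s['D'])
print(s['obs'])
E
```

```text
top [0.477903   0.10512848 0.96802357] [ 0.07030264 -0.02144476 -1.59185529] 440.5514506836341 316.12488832765314 245.9074807554585 [-0.09014544  0.          0.          0.          0.        ]
side [ 0.18205486 -0.50547535  0.65467325] [ 0.89398755 -0.00868393 -0.51950493] 548.0548967774004 311.18161260451194 227.1433470999051 [-0.1041386  0.         0.         0.         0.       ]
{'time': 0.05, 'joint_positions': array([ 1.20989122e+00,  8.79041489e-02,  1.37214366e+00, -2.66912835e-06,
        1.68358549e+00, -1.03133515e-01]), 'qvel': array([ 0.00061294, -0.00015677, -0.00231967, -0.00077423, -0.00037589,
        0.00130712]), 'joint_torque': array([ 2.41093068e-03, -3.41537118e+01, -3.03594196e+01,  7.21148774e-02,
        3.06568353e-02, -9.69001826e-05]), 'tool_pos': array([0.14005272, 0.53134523, 0.20438805]), 'ee_rot': array([-3.13956257e+00, -2.07447573e-04,  2.88382055e+00]), 'wrist_force': array([ 0.16567556, -0.26423268,  0.06185034]), 'wrist_torque': array([ 0.01190293, -0.01064264, -0.00427238]), 'finger_force': 0.0, 'width': 0.09426510967766424}
```

View pics/top1.png

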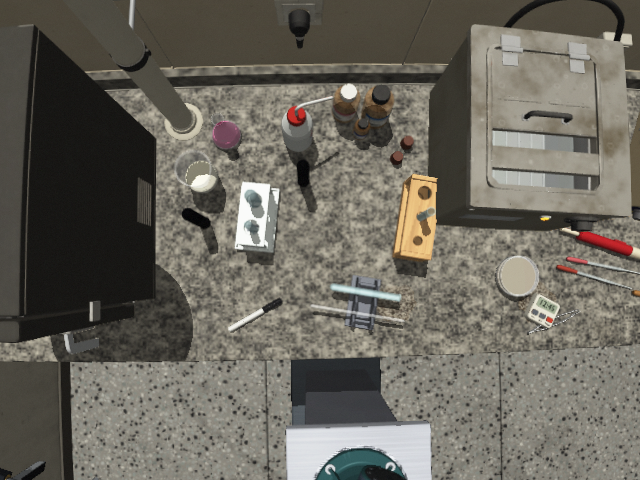

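View pics/side1.png

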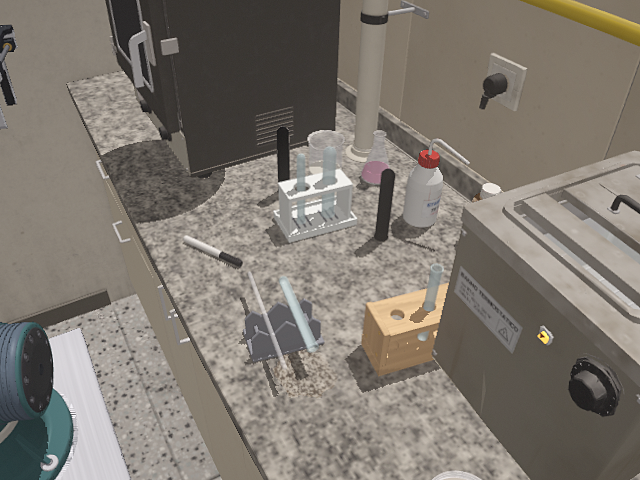

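Top view: drainer at (258,217), with tubes at (253,198) and (252,227). Wooden rack at (416,218), rest at (364,300) with the small tube at (365,293) and the rod below it. The black look-alikes at (196,217) and (303,172) are not meant. In the side view the clear tube farther from the robot, at (329,165), is the wider one. I'll confirm this in an enlarged crop.

Run:
```python
from h import *
import pickle
s=pickle.load(open('top.pkl','rb'))
im=s['image'][:,:,::-1]
a=cv2.resize(im[175:260,225:290],None,fx=6,fy=6,interpolation=cv2.INTER_CUBIC)   #390x510
b=cv2.resize(im[170:270,385:450],None,fx=6,fy=6,interpolation=cv2.INTER_CUBIC)   #390x600
c=np.zeros((600,790,3),np.uint8); c[:510,:390]=a; c[:600,400:790]=b
cv2.imwrite('pics/crop1.png',c)
t=pickle.load(open('side.pkl','rb')); im=t['image'][:,:,::-1]
a=cv2.resize(im[140:245,265:365],None,fx=4,fy=4,interpolation=cv2.INTER_CUBIC) #400x420
b=cv2.resize(im[270:345,300:400],None,fx=4,fy=4,interpolation=cv2.INTER_CUBIC)
b=cv2.resize(s['image'][270:335,305:410,::-1],None,fx=3.75,fy=3.75,interpolation=cv2.INTER_CUBIC)
c=np.zeros((420,800,3),np.uint8); c[:,:400]=a; c[:b.shape[0],405:405+b.shape[1]]=b[:, :395]
cv2.imwrite('pics/crop2.png',c)
```

```text
(no output)
```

View pics/crop1.png

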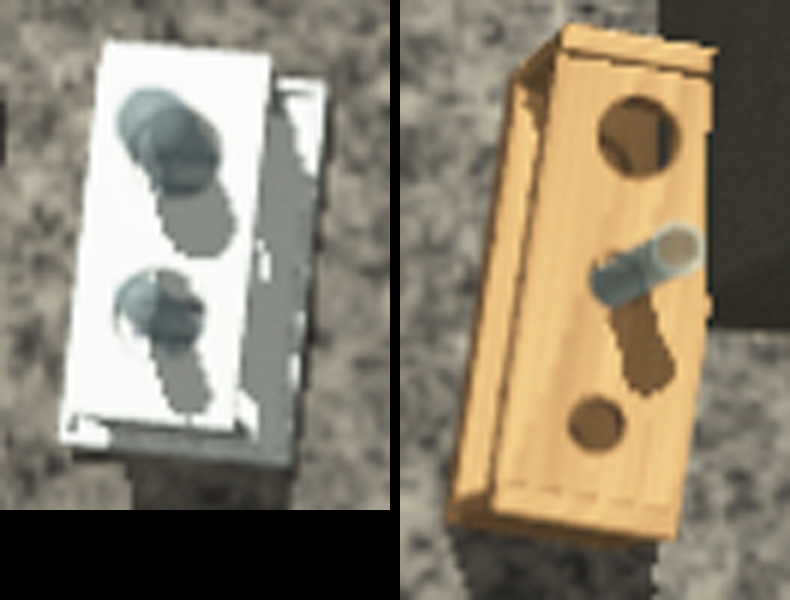

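View pics/crop2.png

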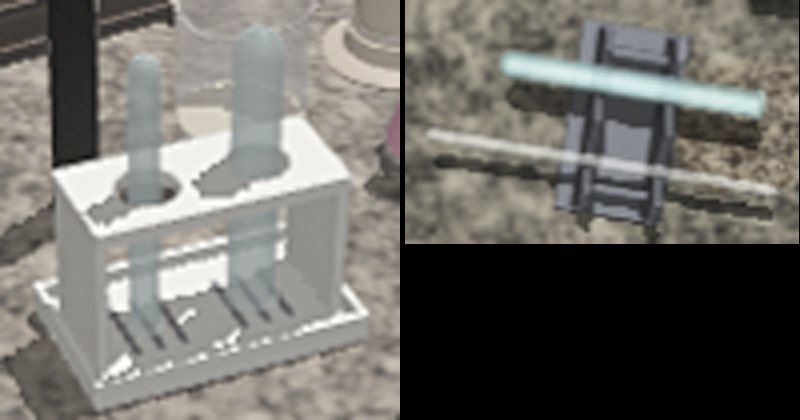

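Run:
```python
from h import *
import pickle
s=pickle.load(open('top.pkl','rb')); t=pickle.load(open('side.pkl','rb'))
g=lambda x,y,X,Y,f:[X+(x+.5)/f-.5,Y+(y+.5)/f-.5]
np.set_printoptions(precision=4,suppress=True)
w=at_z(s,[g(239,137,385,170,6)],.086)[0]; n=at_z(s,[g(197,422,385,170,6)],.086)[0]
print('wide',w,'narrow',n,np.linalg.norm(w-n),'axis yaw',np.arctan2(*(w-n)[[1,0]]),'mid',(w+n)/2)
# stand tube mouth
print('stand mouth',at_z(s,[g(678,247,385,170,6)-np.array([400/6,0])],.160)[0])
print('large dome',at_z(s,[g(154,124,225,175,6)],.146)[0],'wet dome',at_z(s,[g(147,303,225,175,6)],.15)[0])
for c in [(103,42),(270,55),(237,430)]: print('board',at_z(s,[g(*c,225,175,6)],.088)[0])
e=at_z(s,[g(100,63,305,270,3.75),g(361,104,305,270,3.75)],.0473); print('small ends',e,np.linalg.norm(e[0]-e[1]),np.arctan2(*(e[0]-e[1])[[1,0]]))
# side check of large dome
p=[265+(258+.5)/4-.5,140+(40+.5)/4-.5]
d=(ray(t,[p])@t['T'][:3,:3].T)[0]; o=t['T'][:3,3]
print('side ray at z .15',at_z(t,[p],.15))
print('wide hole side proj',proj(t,w),'narrow',proj(t,n))
```

```text
wide [ 0.6452 -0.1394  0.086 ] narrow [ 0.5478 -0.1209  0.086 ] 0.09913676128143296 axis yaw -0.1877342095213157 mid [ 0.5965 -0.1302  0.086 ]
stand mouth [ 0.5962 -0.1298  0.16  ]
large dome [0.6336 0.2085 0.146 ] wet dome [0.5765 0.2107 0.15  ]
board [0.673  0.2329 0.088 ]
board [0.6674 0.1765 0.088 ]
board [0.5408 0.1891 0.088 ]
small ends [[ 0.457   0.0542  0.0473]
 [ 0.4307 -0.0915  0.0473]] 0.1479663690991484 1.3921814978978826
side ray at z .15 [[0.6358 0.2144 0.15  ]]
wide hole side proj [[460.2099 297.58  ]] narrow [[398.5688 314.3543]]
```

The enlarged crops confirm that the wider clear tube is the far one in the drainer (top px 250,196). The wide free hole is the far one in the rack, and the free narrow hole is the near one. Measured spacings and sizes agree: 99 mm between holes, 148 mm tube length.

```bash
cat >> h.py <<'E'
np.set_printoptions(precision=4,suppress=True)
REST=-0.179; RACK=-0.188; DR=-0.09
def pose(g,beta,yaw):
    """grasp point g, tool z = sin(beta)*Y - cos(beta)*Z of a frame turned by yaw, tool y = its X"""
    M=R.from_euler('z',yaw).as_matrix(); b=np.radians(beta)
    z=M@[0,np.sin(b),-np.cos(b)]; y=M@[1,0,0]; x=np.cross(y,z)
    T=np.eye(4); T[:3,:3]=np.c_[x,y,z]; T[:3,3]=np.array(g)+.019*z; return T
def cur():
    o=robot.get_obs(); T=np.eye(4); T[:3,:3]=rot(o['ee_rot']); T[:3,3]=o['tool_pos']; return T
def go(T,C=None):
    C=cur() if C is None else C
    D=np.linalg.inv(C)@T; r=R.from_matrix(D[:3,:3]).as_rotvec()
    print('delta',np.r_[r,D[:3,3]*100].round(3),'ang',np.degrees(np.linalg.norm(r)).round(1))
E
python3 - <<'E'
from h import *
import pickle
s=pickle.load(open('top.pkl','rb'))
print('autoclave',at_depth(s,[(436,60),(434,200),(446,215),(445,100)]))
M=R.from_euler('z',REST).as_matrix()
mid=np.array([.4439,-.0187,.0473]); g=mid+M@[0,-.05,0]; print(g)
h=pose(g+[0,0,.15],45,REST); print(h); go(h)
go(pose(g,45,REST),h)
E
```

```text
autoclave [[ 0.9403 -0.1844  0.0704]
 [ 0.6288 -0.1579  0.0886]
 [ 0.5892 -0.1616  0.15  ]
 [ 0.8195 -0.1744  0.142 ]]
[ 0.435  -0.0679  0.0473]
[[ 0.1259  0.984   0.1259  0.4374]
 [ 0.6958 -0.178   0.6958 -0.0547]
 [ 0.7071  0.     -0.7071  0.1839]
 [ 0.      0.      0.      1.    ]]
delta [ -0.585   0.633   1.408 -43.691 -49.083   2.145] ang 94.6
delta [ -0.      0.      0.    -10.607   0.     10.607] ang 0.0
```

Call:
{"op": "move_arm", "data": {"deltas": [-0.585,0.633,1.408,-43.7,-49.1,2.1,0.15,-0.585,0.633,1.408,-43.7,-49.1,2.1,0.15,-0.585,0.633,1.408,-43.7,-49.1,2.1,0.15,-0.585,0.633,1.408,-43.7,-49.1,2.1,0.15,-0.585,0.633,1.408,-43.7,-49.1,2.1,0.15,-0.585,0.633,1.408,-43.7,-49.1,2.1,0.15,-0.585,0.633,1.408,-43.7,-49.1,2.1,0.15,-0.585,0.633,1.408,-43.7,-49.1,2.1,0.15]}}

```text
time: 0.9
tool_pos: [0.3146, 0.1885, 0.1932]
ee_rot: [2.988, -0.558, 1.914]
wrist_force: [1.3, 0.1, -0.6]
width: 0.0398
finger_force: 0.0
```

Run:
```python
from h import *
g=np.array([.435,-.0679,.0473])
go(pose(g+[0,0,.15],45,REST)); print(robot.get_obs()['joint_positions'],robot.get_obs()['width'])
```

```text
delta [ -0.175   0.189   0.424 -23.42    5.418 -12.852] ang 28.4
[-0.1819 -0.4205  1.9409  0.5676  1.7439 -0.4155] 0.03978631347458363
```

Call:
{"op": "move_arm", "data": {"deltas": [-0.175,0.189,0.424,-23.4,5.4,-12.85,0.15,-0.175,0.189,0.424,-23.4,5.4,-12.85,0.15,-0.175,0.189,0.424,-23.4,5.4,-12.85,0.15,-0.175,0.189,0.424,-23.4,5.4,-12.85,0.15,-0.175,0.189,0.424,-23.4,5.4,-12.85,0.15,-0.175,0.189,0.424,-23.4,5.4,-12.85,0.15,-0.175,0.189,0.424,-23.4,5.4,-12.85,0.15]}}

```text
time: 1.6
tool_pos: [0.439, -0.055, 0.183]
ee_rot: [-3.138, -0.783, 1.39]
wrist_force: [-0.2, 0.7, -0.6]
width: 0.04
finger_force: 0.0
```

Run:
```python
from h import *
import pickle
g=np.array([.435,-.0679,.0473])
go(pose(g+[0,0,.15],45,REST)); print(robot.get_obs()['joint_positions'],robot.get_obs()['width'])
go(pose(g,45,REST))
s=snap('wrist'); pickle.dump(s,open('w1.pkl','wb')); 
M=R.from_euler('z',REST).as_matrix(); mid=np.array([.4439,-.0187,.0473])
im=s['image'][:,:,::-1].copy()
for P in [g,mid+M@[0,-.075,0],mid+M@[0,.075,0],g+M@[.008,0,0],g-M@[.008,0,0]]:
    u=proj(s,P)[0]; print(u)
    if abs(u).max()<2000: cv2.circle(im,(int(u[0]),int(u[1])),3,(0,0,255),-1)
cv2.imwrite('pics/w1.png',im)
```

```text
delta [-0.003  0.002 -0.001  0.059 -0.166 -0.06 ] ang 0.2
[-0.7603  0.0266  1.685   0.6606  1.8612 -0.5291] 0.040043942704448145
delta [ -0.003   0.002  -0.001 -10.521  -0.125  10.572] ang 0.2
[320.7621 384.251 ]
[320.6645 419.5836]
[321.1541 241.0563]
[331.3664 384.2542]
[310.1592 384.2375]
```

View pics/w1.png

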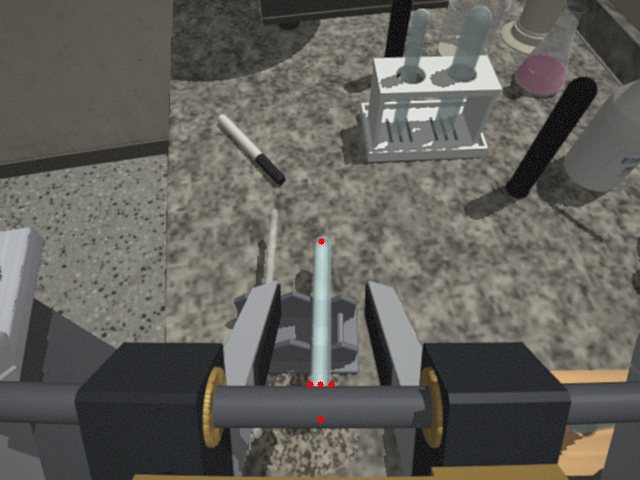

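The picture shows the small tube running from (321,241) to beyond (321,384), centred between the fingers and on the predicted points. The rod is to the left at (272,215). I'll descend and grip.

Call:
{"op": "move_arm", "data": {"deltas": [0,0,0,-3.5,-0.05,3.5,0.15,0,0,0,-7,-0.1,7,0.15,0,0,0,-9.5,-0.1,9.5,0.15,0,0,0,-10.5,-0.1,10.5,0.15,0,0,0,-10.5,-0.1,10.5,0.15,0,0,0,-10.5,-0.1,10.5,1,0,0,0,-10.5,-0.1,10.5,1,0,0,0,-10.5,-0.1,10.5,1]}}

```text
time: 2.45
tool_pos: [0.4379, -0.0534, 0.0373]
ee_rot: [3.138, -0.78, 1.399]
wrist_force: [-0.3, -0.2, 0.1]
width: 0.0192
finger_force: 0.0
```

Run:
```python
from h import *
g=np.array([.435,-.0679,.0473]); o=robot.get_obs(); print(o['width'],o['finger_force'],o['wrist_force'])
go(pose(g,45,REST))
h=pose(g+[0,0,.15],45,REST); go(h)
M=R.from_euler('z',RACK).as_matrix()
n=np.array([.5478,-.1209,.0]); top=pose(n+[0,0,.135+.13],-45,RACK); print('hover grasp',top[:3,3]); go(top,h); go(top)
```

```text
0.01918865951469942 0.0 [-0.2647 -0.1618  0.0687]
delta [-0.002  0.005  0.005 -0.332 -0.026  0.149] ang 0.4
delta [ -0.002   0.005   0.005  10.221   0.013 -10.511] ang 0.4
hover grasp [ 0.5453 -0.1341  0.2516]
delta [-0.    -1.571  0.01   0.619 12.031 -8.955] ang 90.0
delta [  0.003  -1.566   0.016  10.731  12.032 -19.489] ang 89.7
```

Call:
{"op": "move_arm", "data": {"deltas": [0,0,0,0,0,0,1,0,0,0,0,0,0,1,0,0,0,0,0,0,1,0,0,0,0,0,0,1]}}

```text
time: 2.85
tool_pos: [0.4376, -0.0533, 0.0365]
ee_rot: [3.14, -0.782, 1.397]
wrist_force: [0.2, -4.0, 4.6]
width: 0.015
finger_force: 30.0
```

Call:
{"op": "move_arm", "data": {"deltas": [0,0,0,1,0,-1,1,0,0,0,3,0,-3,1,0,0,0,6,0,-6,1,0,0,0,9,0,-9,1,0,0,0,10.5,0,-10.5,1,0,0,0,10.5,0,-10.5,1]}}

```text
time: 3.45
tool_pos: [0.438, -0.053, 0.1873]
ee_rot: [3.134, -0.778, 1.403]
wrist_force: [0.7, 0.6, -0.9]
width: 0.0155
finger_force: 30.0
```

Run:
```python
from h import *
o=robot.get_obs(); print(o['width'],o['finger_force'],o['wrist_force'],cur()[:3,3])
n=np.array([.5478,-.1209,.0]); go(pose(n+[0,0,.135+.13],-45,RACK))
```

```text
0.015499111140278734 29.990803599357605 [ 0.7463  0.5594 -0.9499] [ 0.438  -0.053   0.1873]
delta [ 0.006 -1.564  0.016  0.095 12.001 -8.844] ang 89.6
```

Call:
{"op": "move_arm", "data": {"deltas": [0,-0.15,0,0,0.5,-1.5,1,0,-0.3,0,0,1.5,-3.5,1,0,-0.45,0,0,3,-6,1,0,-0.6,0,0,4.5,-8,1,0,-0.75,0,0,6,-8.8,1,0.002,-0.9,0.005,0,7.5,-8.8,1,0.004,-1.05,0.01,0,9,-8.8,1,0.006,-1.2,0.012,0.1,10,-8.8,1]}}

```text
time: 4.25
tool_pos: [0.5254, -0.13, 0.2463]
ee_rot: [-3.131, 0.425, 1.392]
wrist_force: [-1.0, -0.5, -0.8]
width: 0.0154
finger_force: 30.0
```

Run:
```python
from h import *
o=robot.get_obs(); print(o['joint_positions'],cur()[:3,3])
n=np.array([.5478,-.1209,.0]); go(pose(n+[0,0,.135+.13],-45,RACK))
```

```text
[-0.0814  0.0963  1.3418 -0.4279  1.7421  0.0341] [ 0.5254 -0.13    0.2463]
delta [-0.005 -0.361  0.009 -0.265  2.024 -0.475] ang 20.7
```

Call:
{"op": "move_arm", "data": {"deltas": [0,-0.12,0,0,0.7,-0.2,1,0,-0.24,0.005,-0.2,1.4,-0.4,1,-0.005,-0.36,0.009,-0.27,2,-0.47,1,-0.005,-0.36,0.009,-0.27,2,-0.47,1,-0.005,-0.36,0.009,-0.27,2,-0.47,1]}}

```text
time: 4.75
tool_pos: [0.544, -0.1338, 0.2502]
ee_rot: [-3.136, 0.777, 1.387]
wrist_force: [-1.1, 0.5, 0.5]
width: 0.0152
finger_force: 30.0
```

Run:
```python
from h import *
import pickle
o=robot.get_obs(); print(o['joint_positions'],cur()[:3,3])
n=np.array([.5478,-.1209,.0]); go(pose(n+[0,0,.135+.13],-45,RACK))
C=[]
for k in('wrist','side','top'):
    s=snap(k); pickle.dump(s,open(k+'2.pkl','wb'))
    # tip predicted, hole, tube centreline
    pts=np.array([n+[0,0,.140],n+[0,0,.086],n+[0,0,.265]]); u=proj(s,pts); print(k,u)
    c=u[:2].mean(0).round().astype(int); c=np.clip(c,[50,60],[589,419])
    im=s['image'][c[1]-60:c[1]+60,c[0]-50:c[0]+50,::-1]
    print(c-[50,60]); C.append(cv2.resize(im,None,fx=2.66,fy=5/2*1.064,interpolation=cv2.INTER_CUBIC))
cv2.imwrite('pics/h2.png',np.hstack(C)); print(C[0].shape)
```

```text
[ 0.0857  0.2162  1.3353 -0.7603  1.7783  0.1809] [ 0.544  -0.1338  0.2502]
delta [-0.003 -0.008  0.003 -0.103  0.133 -0.097] ang 0.5
wrist [[325.9748 118.1921]
 [325.8492  61.4208]
 [326.3584 322.0489]]
[276  30]
side [[403.1119 286.8236]
 [398.5761 314.3458]
 [415.1948 211.7912]]
[351 241]
top [[424.4679 237.5379]
 [417.4126 239.9077]
 [444.8025 230.6993]]
[371 179]
(319, 266, 3)
```

View pics/h2.png

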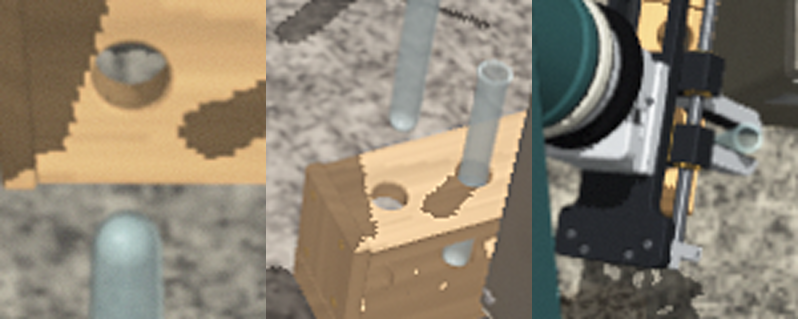

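Side and wrist views show the tube upright with its tip at side px (402,289), above the hole at (397,314). In the wrist view tip and hole are nearly in line, with the hole about 0.6 mm towards -x. I'll correct for that and lower.

Run:
```python
from h import *
n=np.array([.5472,-.1208,.0])
for h in (.06,.0): go(pose(n+[0,0,.137+h],-45,RACK))
```

```text
delta [-0.    -0.009 -0.003  4.982  0.001  4.895] ang 0.6
delta [-0.    -0.009 -0.003  9.185 -0.013  9.176] ang 0.6
```

Call:
{"op": "move_arm", "data": {"deltas": [0,-0.009,-0.003,1,0,1,1,0,-0.009,-0.003,2.5,0,2.5,1,0,-0.009,-0.003,4,0,4,1,0,-0.009,-0.003,5,0,4.9,1,0,-0.009,-0.003,5,0,4.9,1]}}

```text
time: 5.4
tool_pos: [0.5435, -0.1329, 0.1783]
ee_rot: [-3.13, 0.787, 1.392]
wrist_force: [1.0, 0.3, 0.0]
width: 0.015
finger_force: 30.0
```

Run:
```python
from h import *
n=np.array([.5472,-.1208,.0])
print(robot.get_obs()['wrist_force'])
for h in (.06,.0): go(pose(n+[0,0,.137+h],-45,RACK))
s=snap('side'); u=proj(s,n+[0,0,.086])[0].astype(int)
print(u); cv2.imwrite('pics/s3.png',cv2.resize(s['image'][u[1]-80:u[1]+40,u[0]-60:u[0]+60,::-1],None,fx=4,fy=4,interpolation=cv2.INTER_CUBIC))
```

```text
[0.9691 0.2536 0.047 ]
delta [-0.004  0.002  0.007 -0.434  0.133 -0.306] ang 0.5
delta [-0.004  0.002  0.007  3.816  0.181  3.929] ang 0.5
[398 314]
```

View pics/s3.png

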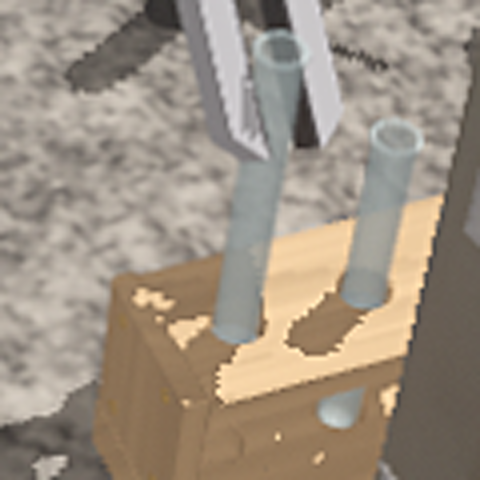

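The tube has entered the hole, its rim at crop (238,335), with slack on the +x side. I'll shift +1 mm and lower.

Call:
{"op": "move_arm", "data": {"deltas": [0,0,0,0.5,0.1,0.5,1,0,0,0,1.2,0.1,1.2,1,0,0,0,2,0.1,2,1,0,0,0,2.8,0.1,2.8,1,0,0,0,3.3,0.1,3.3,1,0,0,0,3.3,0.1,3.3,1]}}

```text
time: 6.05
tool_pos: [0.5449, -0.1332, 0.1339]
ee_rot: [-3.135, 0.787, 1.389]
wrist_force: [-0.0, -0.6, 0.1]
width: 0.0151
finger_force: 30.0
```

Run:
```python
from h import *
n=np.array([.5475,-.1208,.0])
print(robot.get_obs()['wrist_force']); go(pose(n+[0,0,.137],-45,RACK))
s=snap('side'); u=proj(s,n+[0,0,.086])[0].astype(int)
# compare rims: stand tube predicted rim at .160
st=np.array([.5962,-.130,.160]); print('stand rim',proj(s,st),'target rim home',proj(s,n+[0,0,.160]))
im=cv2.resize(s['image'][u[1]-80:u[1]+40,u[0]-60:u[0]+60,::-1],None,fx=4,fy=4,interpolation=cv2.INTER_CUBIC)
cv2.imwrite('pics/s4.png',im); print(u)
```

```text
[-0.0406 -0.5714  0.1322]
delta [-0.002  0.002  0.004  0.679  0.025  0.78 ] ang 0.3
stand rim [[437.9673 267.6167]] target rim home [[404.66   275.9745]]
[398 314]
```

View pics/s4.png

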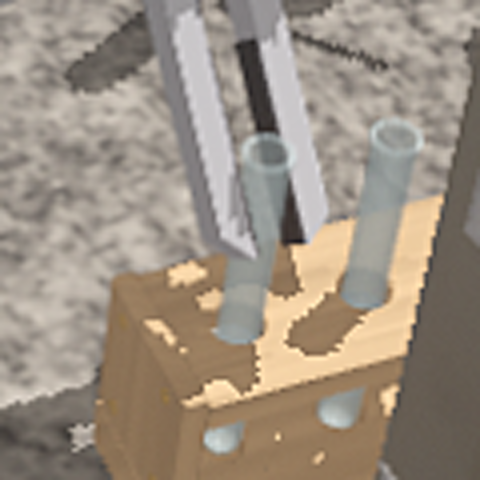

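The rim at side px (405,272) needs to reach about (405,276.3), so roughly 7 mm is left. No force so far. I'll continue gently.

Call:
{"op": "move_arm", "data": {"deltas": [0,0,0,0.15,0,0.15,1,0,0,0,0.3,0,0.3,1,0,0,0,0.4,0,0.4,1,0,0,0,0.4,0,0.4,1]}}

```text
time: 6.5
tool_pos: [0.5458, -0.1332, 0.13]
ee_rot: [-3.14, 0.786, 1.385]
wrist_force: [0.3, 0.3, 0.5]
width: 0.0151
finger_force: 30.0
```

Call:
{"op": "move_arm", "data": {"deltas": [0,0,0,0.08,0,0.08,1,0,0,0,0.15,0,0.15,1,0,0,0,0.15,0,0.15,1]}}

```text
time: 6.8
tool_pos: [0.5457, -0.1332, 0.1278]
ee_rot: [-3.139, 0.787, 1.386]
wrist_force: [0.7, -0.0, -0.5]
width: 0.0153
finger_force: 30.0
```

Call:
{"op": "move_arm", "data": {"deltas": [0,0,0,0.07,0,0.07,1,0,0,0,0.14,0,0.14,1,0,0,0,0.14,0,0.14,1]}}

```text
time: 7.1
tool_pos: [0.5457, -0.1332, 0.1257]
ee_rot: [-3.139, 0.787, 1.386]
wrist_force: [0.5, -0.2, 0.4]
width: 0.0151
finger_force: 30.0
```

Call:
{"op": "move_arm", "data": {"deltas": [0,0,0,0.07,0,0.07,1,0,0,0,0.14,0,0.14,1,0,0,0,0.14,0,0.14,1]}}

```text
time: 7.4
tool_pos: [0.5458, -0.1332, 0.1241]
ee_rot: [-3.14, 0.787, 1.385]
wrist_force: [-0.2, 0.4, 0.7]
width: 0.0154
finger_force: 30.0
```

Call:
{"op": "move_arm", "data": {"deltas": [0,0,0,0.05,0,0.05,1,0,0,0,0.1,0,0.1,1,0,0,0,0.1,0,0.1,1]}}

```text
time: 7.7
tool_pos: [0.5459, -0.1333, 0.1239]
ee_rot: [-3.141, 0.788, 1.384]
wrist_force: [-1.2, 2.7, 4.3]
width: 0.0155
finger_force: 30.0
```

Call:
{"op": "move_arm", "data": {"deltas": [0,0,0,0.05,0,0.05,1,0,0,0,0.1,0,0.1,1,0,0,0,0.1,0,0.1,1]}}

```text
time: 8.0
tool_pos: [0.5459, -0.1334, 0.1238]
ee_rot: [3.14, 0.789, 1.382]
wrist_force: [-2.0, 2.8, 8.0]
width: 0.0154
finger_force: 30.0
```

Floor contact (8 N). Release, then back out along the tool axis.

Call:
{"op": "move_arm", "data": {"deltas": [0,0,0,-0.08,0,-0.08,0.4,0,0,0,-0.08,0,-0.08,0.4,0,0,0,-0.08,0,-0.08,0.4,0,0,0,-0.08,0,-2,0.4,0,0,0,-0.08,0,-6,0.4,0,0,0,-0.08,0,-11,0.4,0,0,0,-0.08,0,-14,0.4,0,0,0,-0.08,0,-14,0.4]}}

```text
time: 8.8
tool_pos: [0.5664, -0.034, 0.2237]
ee_rot: [3.134, 0.784, 1.382]
wrist_force: [-0.3, -0.5, -0.1]
width: 0.0282
finger_force: 0.0
```

Run:
```python
from h import *
import pickle
s=snap('side'); u=[404,295]; pickle.dump(s,open('side5.pkl','wb')); t=snap('top'); pickle.dump(t,open('top5.pkl','wb'))
a=cv2.resize(s['image'][235:355,338:458,::-1],None,fx=3.3,fy=3.3,interpolation=cv2.INTER_CUBIC)
b=cv2.resize(t['image'][170:270,385:485,::-1],None,fx=3.96,fy=3.96,interpolation=cv2.INTER_CUBIC)
cv2.imwrite('pics/s5.png',np.hstack([a,b])); print(a.shape)
M=R.from_euler('z',DR).as_matrix()
d=np.array([.6330,.2083,.130])
print('joints',robot.get_obs()['joint_positions'])
go(pose(d+M@[0,-.12,.12],45,DR)); go(pose(d+M@[0,-.08,.08],45,DR)); go(pose(d,45,DR))
```

```text
(396, 396, 3)
joints [ 0.2397  0.328   1.2618 -0.7355  1.8548  0.322 ]
delta [ -0.002   1.571  -0.107   9.194   3.253 -11.599] ang 90.2
delta [ -0.002   1.571  -0.107  14.839   2.878 -11.591] ang 90.2
delta [ -0.002   1.571  -0.107  26.127   2.128 -11.577] ang 90.2
```

View pics/s5.png

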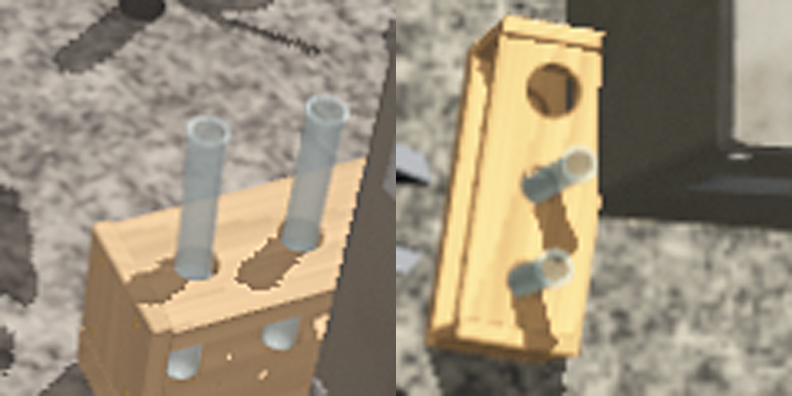

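Side and top views show the small tube standing in its hole with its rim level with the standing one, so it is home. Next I'll check where the black look-alike stands relative to the approach to the drainer.

Run:
```python
from h import *
import pickle
s=pickle.load(open('side5.pkl','rb')); t=pickle.load(open('top5.pkl','rb'))
for n,q in(('side',s),('top',t)):
    g=q['image'].max(2)
    r=(slice(165,245),slice(370,400)) if n=='side' else (slice(150,195),slice(290,315))
    m=(g[r]<45).astype(np.uint8); k,l,st,c=cv2.connectedComponentsWithStats(m)
    i=1+st[1:,4].argmax(); x,y,w,h,a=st[i]; x+=r[1].start;y+=r[0].start; print(n,x,y,w,h,a)
    ys,xs=np.where(l==i); 
    if n=='side': print('base',at_z(q,[(xs[ys>ys.max()-6].mean()+r[1].start,y+h-4)],0))
    else:
        for yy in (y+4,y+h-4): 
            xx=xs[abs(ys+r[0].start-yy)<3].mean()+r[1].start
            print(xx,yy,at_z(q,[(xx,yy)],.15),at_z(q,[(xx,yy)],0.))
    print('depth pts',at_depth(q,[(x+w//2,y+5),(x+w//2,y+h//2)]))
# drainer tube depth
print('large depth',at_depth(t,[(249,195),(250,196),(251,197)]))
```

```text
side 377 217 1 5 5
base [[0.7181 0.1612 0.    ]]
depth pts [[0.68   0.1127 0.038 ]
 [0.6807 0.1145 0.0435]]
top 298 157 12 10 68
302.1818181818182 161 [[0.6967 0.1094 0.15  ]] [[0.7369 0.1102 0.    ]]
303.29545454545456 163 [[0.6928 0.1073 0.15  ]] [[0.7322 0.1077 0.    ]]
depth pts [[0.6948 0.106  0.1497]
 [0.6948 0.106  0.1497]]
large depth [[0.5636 0.1632 0.517 ]
 [0.5623 0.162  0.5183]
 [0.5616 0.1612 0.5164]]
```

Run:
```python
from h import *
d=np.array([.6330,.2085,.130])
h=pose(d+[0,0,.14],40,DR); go(h); go(pose(d,40,DR),h); print(h[:3,3])
```

```text
delta [ -0.007   1.483  -0.105  16.224   2.107 -21.314] ang 85.2
delta [ 0.    -0.    -0.    -8.999  0.    10.725] ang 0.0
[0.6341 0.2207 0.2554]
```

Call:
{"op": "move_arm", "data": {"deltas": [0,0,0,0,0,-4,0.15,0,0.14,-0.01,1,0.2,-8,0.15,0,0.28,-0.02,3,0.4,-12,0.15,0,0.42,-0.03,5,0.6,-15,0.15,0,0.56,-0.04,7,0.9,-18,0.15,0,0.7,-0.05,9,1.2,-20,0.15,0,0.84,-0.06,11,1.5,-21,0.15,0,0.98,-0.07,12.5,1.7,-21.3,0.15]}}

```text
time: 9.7
tool_pos: [0.6259, 0.1957, 0.2813]
ee_rot: [-3.119, -0.2, 1.443]
wrist_force: [0.1, -0.2, -0.2]
width: 0.0403
finger_force: 0.0
```

Run:
```python
from h import *
d=np.array([.6330,.2085,.130])
h=pose(d+[0,0,.14],40,DR); go(h); print(robot.get_obs()['joint_positions'],cur()[:3,3])
```

```text
delta [-0.005  0.497 -0.04   2.019  0.56   3.036] ang 28.6
[0.1093 0.2857 1.0049 0.2063 1.8201 0.2891] [0.6259 0.1957 0.2813]
```

Call:
{"op": "move_arm", "data": {"deltas": [0,0.14,-0.01,0.5,0.15,0.7,0.15,-0.002,0.28,-0.02,1,0.3,1.5,0.15,-0.004,0.42,-0.03,1.6,0.45,2.4,0.15,-0.005,0.497,-0.04,2,0.56,3,0.15,-0.005,0.497,-0.04,2,0.56,3,0.15,-0.005,0.497,-0.04,2,0.56,3,0.15]}}

```text
time: 10.3
tool_pos: [0.6332, 0.2186, 0.2548]
ee_rot: [-3.137, -0.691, 1.476]
wrist_force: [0.3, 0.2, 0.1]
width: 0.04
finger_force: 0.0
```

Run:
```python
from h import *
import pickle
d=np.array([.6330,.2085,.130])
go(pose(d+[0,0,.14],40,DR)); go(pose(d,40,DR)); print(robot.get_obs()['joint_positions'],cur()[:3,3])
s=snap('wrist'); pickle.dump(s,open('w6.pkl','wb')); save(s,'w6.png')
dd=s['depth']
for z in (.146,.13): print(proj(s,[*d[:2],z]), proj(s,[d[0]+.0125,d[1],z]),proj(s,[d[0]-.0125,d[1],z]))
# teal tint profile across the tube at row of z=.13
u=proj(s,d)[0].astype(int); row=s['image'][u[1]-2:u[1]+3,u[0]-60:u[0]+60].astype(int).mean(0)
print(u); print((row[:,2]-row[:,0]).round().astype(int)[::2])
```

```text
delta [-0.002  0.007 -0.003  0.201  0.076  0.087] ang 0.5
delta [-0.002  0.007 -0.003 -8.718  0.127 10.878] ang 0.5
[-0.0987  0.2368  1.261   0.6923  1.6345  0.0433] [0.6332 0.2186 0.2548]
[[324.0955 357.9224]] [[341.5396 356.2662]] [[306.6004 359.5609]]
[[324.067  361.2549]] [[340.6651 359.6751]] [[307.4228 362.818 ]]
[324 361]
[ 1  0  0 -1  0  9  2  0 -2  0  0  0  0  0  0 -1 -1 -1 -1 -1  0 -1 -2  0
 10 17 18 17 17 16 16 18 20 18 18 18 18 20 17 15  0  0  0  0  0  0  0  0
  0  0  0  0  0 -6 -9 -6  3  2  2  1]
```

Call:
{"op": "move_arm", "data": {"deltas": [0,0.007,0,-2.5,0.25,3,0.15,0,0.007,0,-5.5,0.25,7,0.15,0,0.007,0,-7.8,0.25,9.8,0.15,0,0.007,0,-8.7,0.25,10.8,0.15,0,0.007,0,-8.7,0.25,10.8,0.15,0,0.007,0,-8.7,0.25,10.8,1,0,0.007,0,-8.7,0.25,10.8,1,0,0.007,0,-8.7,0.25,10.8,1]}}

```text
time: 11.15
tool_pos: [0.6378, 0.2218, 0.1217]
ee_rot: [3.134, -0.7, 1.487]
wrist_force: [1.1, -0.5, 3.2]
width: 0.0243
finger_force: 30.0
```

Call:
{"op": "move_arm", "data": {"deltas": [0,0,0,0,0,0,1,0,0,0,0,0,0,1,0,0,0,0,0,0,1]}}

```text
time: 11.45
tool_pos: [0.6379, 0.2219, 0.1216]
ee_rot: [3.134, -0.701, 1.486]
wrist_force: [0.2, 0.1, 6.3]
width: 0.0242
finger_force: 30.0
```

Run:
```python
from h import *
d=np.array([.6350,.2085,.130]); print(robot.get_obs()['joint_positions'])
go(pose(d,40,DR)); go(pose(d+[0,0,.12],40,DR))
```

```text
[-0.0973  0.3178  1.4352  0.7094  1.4327 -0.128 ]
delta [ 0.004 -0.003  0.004 -0.508 -0.168  0.38 ] ang 0.4
delta [ 0.004 -0.003  0.004  7.234 -0.1   -8.788] ang 0.4
```

Call:
{"op": "move_arm", "data": {"deltas": [0,0,0,0.4,0,-0.5,1,0,0,0,1.2,0,-1.4,1,0,0,0,2.5,0,-3,1,0,0,0,4.5,0,-5.4,1,0,0,0,6.5,0,-7.8,1,0,0,0,7.7,0,-9.2,1,0,0,0,7.7,0,-9.2,1]}}

```text
time: 12.15
tool_pos: [0.6377, 0.2215, 0.2437]
ee_rot: [3.129, -0.7, 1.49]
wrist_force: [-0.1, -0.9, -0.1]
width: 0.024
finger_force: 30.0
```

Run:
```python
from h import *
C=cur(); print(robot.get_obs()['width'],robot.get_obs()['wrist_force'],C[:3,3])
g=C[:3,3]-.019*C[:3,2]; print('grasp',g)
# side view: find the tube mouth along predicted axis
for k in('side',):
    s=snap(k); save(s,'s7.png')
    bl=s['image'].astype(int); 
    for L in range(-40,150,8):
        u=proj(s,g-[0,0,L/1000])[0]; c=bl[int(u[1])-0,int(u[0])-12:int(u[0])+13:3]; print(L,u.round(),(c[:,2]-c[:,0]))
```

```text
0.023964889922191465 [-0.1324 -0.8526 -0.1477] [0.6377 0.2215 0.2437]
grasp [0.6365 0.2094 0.2583]
-40 [334.  72.] [5 3 5 3 4 0 0 0 0]
-32 [333.  77.] [4 3 1 4 2 3 4 2 2]
-24 [333.  81.] [  3   3  -1   0 -34 -21   2   4   2]
-16 [333.  86.] [  6   2   2   3   4 -65   6   2   3]
-8 [333.  90.] [  3   2  -1  -1  -5 -57   2   2   1]
0 [333.  95.] [-1 -2 -1 -1  5 11 13 -2 -1]
8 [333.  99.] [ 0 -1 -1  6  5  8 10 -1  1]
16 [333. 104.] [ -1  -1   2   4   6   7   8 -15  -8]
24 [332. 108.] [ -8  -7   3   7   6   7   8 -16 -14]
32 [332. 112.] [ -6  -8   5   7   4   8   4 -16 -12]
40 [332. 116.] [ -8  -8   6   6   7   6   5 -19 -17]
48 [332. 121.] [ -8  -9   1   6   5   5   7 -19 -16]
56 [332. 125.] [ -8  -9  -5   8   7   7   7 -17 -16]
64 [332. 129.] [ -8  -8   0   5   4   7   8 -20 -15]
72 [332. 133.] [-12 -14  -2   6   5   5   3 -20 -19]
80 [331. 137.] [-13 -11   1   7   5   4   3 -10 -13]
88 [331. 141.] [-10 -10   3   4   5   5   4 -10 -10]
96 [331. 145.] [-11 -10   3   3   5   5   4 -12 -16]
104 [331. 149.] [-12 -11  -8   5   2   6   4 -11  -9]
112 [331. 153.] [ -8 -10  -6   5   3   6   4  -8 -17]
120 [331. 156.] [-10  -9  -3   5   3   4   4  -9 -13]
128 [331. 160.] [-11 -14  -2  -2  -4  -1   4 -10 -17]
136 [330. 164.] [-12 -12  -1  -1  -1   0  -1 -12 -18]
144 [330. 168.] [-18 -15 -15 -13 -12 -15 -15 -15 -15]
```

Run:
```python
from h import *
M=R.from_euler('z',REST).as_matrix(); mid=np.array([.4439,-.0187,0])
A=pose([.60,.12,.33],-10,-.13); go(A)
B=pose(mid+M@[0,.053,.0537+.12],-50,REST); go(B,A); print(B[:3,3])
```

```text
delta [ -0.006  -0.873   0.043  -3.675  -2.753 -12.329] ang 50.1
delta [  0.025  -0.698   0.043  -8.829 -13.492  16.768] ang 40.1
[0.4507 0.0191 0.1615]
```

Call:
{"op": "move_arm", "data": {"deltas": [0,0,0,1.6,0,-1.9,1,0,-0.05,0,3.2,0,-3.8,1,0,-0.18,0.01,3.0,-0.2,-5,1,0,-0.32,0.02,2,-0.7,-6.5,1,0,-0.46,0.02,0.5,-1.2,-8,1,0,-0.6,0.03,-1,-1.7,-9.5,1,0,-0.74,0.04,-2.4,-2.3,-11,1,0,-0.87,0.04,-3.7,-2.75,-12.3,1]}}

```text
time: 13.0
tool_pos: [0.5988, 0.1161, 0.3079]
ee_rot: [-3.131, 0.177, 1.446]
wrist_force: [-0.5, 0.8, -1.4]
width: 0.0243
finger_force: 30.0
```

Run:
```python
from h import *
M=R.from_euler('z',REST).as_matrix(); mid=np.array([.4439,-.0187,0])
B=pose(mid+M@[0,.053,.0537+.12],-50,REST); go(B); print(robot.get_obs()['joint_positions'],cur()[:3,3])
```

```text
delta [  0.017  -0.695   0.052  -8.702 -13.308  16.582] ang 40.0
[ 0.1929  0.2889  0.9452 -0.1786  1.9681  0.2539] [0.5988 0.1161 0.3079]
```

Call:
{"op": "move_arm", "data": {"deltas": [0,-0.12,0.01,-1,-2.2,2,1,0,-0.24,0.02,-2.5,-4.5,5,1,0.005,-0.36,0.03,-4.2,-7,8,1,0.01,-0.48,0.04,-5.8,-9.5,11,1,0.015,-0.6,0.05,-7.4,-11.5,14,1,0.017,-0.695,0.052,-8.7,-13.3,16.6,1,0.017,-0.695,0.052,-8.7,-13.3,16.6,1,0.017,-0.695,0.052,-8.7,-13.3,16.6,1]}}

```text
time: 13.8
tool_pos: [0.4514, 0.0207, 0.1603]
ee_rot: [-3.14, 0.867, 1.395]
wrist_force: [0.4, 0.7, 0.1]
width: 0.0241
finger_force: 30.0
```

Run:
```python
from h import *
M=R.from_euler('z',REST).as_matrix(); mid=np.array([.4439,-.0187,0])
B=pose(mid+M@[0,.053,.0537+.12],-50,REST); go(B); print(robot.get_obs()['joint_positions'],cur()[:3,3])
go(pose(mid+M@[0,.053,.0537+.003],-50,REST))
C=cur(); g=C[:3,3]-.019*C[:3,2]; s=snap('top'); t=snap('side'); save(s,'t8.png'); save(t,'s8.png')
for L in range(40,145,8):
    P=g+M@[0,-L/1000,0]; o=[]
    for q in (s,t):
        u=proj(q,P)[0].round().astype(int); c=(q['image'][u[1]-12:u[1]+13:2,u[0]] if 1 else 0).astype(int); o.append((u,c[:,2]-c[:,0]))
    print(L,*o[0],*o[1])
```

```text
delta [ 0.    -0.006  0.002 -0.196 -0.04   0.046] ang 0.3
[ 0.4183  0.232   1.5482 -0.7179  1.8596  0.5647] [0.4514 0.0207 0.1603]
delta [ 0.    -0.006  0.002  8.725 -0.025  7.616] ang 0.3
40 [368 293] [10  9 11 20 26 19 14 17 25 18 11 10 10] [294 243] [ 8 10 11 10 11 11 10 10 11  9  9  8  9]
48 [372 293] [10 12 11 18 24 23 17 20 26 21  5  3  5] [296 246] [11 10 11 12 11  9  9 10  8  9  9  9  9]
56 [376 294] [ 5  5  5 18 24 20 15 18 26 21  9 10  3] [298 250] [10 10 10  9 10  8  9 10 11  8  9  9  8]
64 [381 295] [-13 -12 -17  13  20  19  12  14  20   7 -26 -30 -24] [300 254] [10  8 10  9 10  9  8 10 10  8 10 10 10]
72 [385 296] [-20 -22 -20  16  19  16  13  19  18  -4 -25 -29 -30] [302 258] [ 9  9 10  9  9  9  9 10 10  9 10 12 10]
80 [389 296] [-24 -27 -27  11  20  18  12  13  19  11 -24 -27 -22] [304 261] [ 7 10  8  9 10 11 10 11  9 11 11 10 10]
88 [394 297] [-23 -30 -29  14  19  17  15  15  20   5 -27 -20 -23] [306 265] [ 8  8  8  9 10 10 10 11  9  9 11 10  9]
96 [398 298] [-22 -30 -23  18  19  16  15  18  21  -5 -29 -28 -23] [308 269] [ 9  9  8 11 10  9  9 10 10 10  9 10 10]
104 [402 298] [-25 -25 -23  11  19  19  14  15  20   8 -26 -27 -26] [310 273] [11  9  8 10  9 10 10 11 11 10 11  8  8]
112 [407 299] [-25 -23 -24  13  20  15  14  14  21   2 -27 -19 -22] [312 278] [ 9  9  8 10  9  8 10 10  9  9  5  4  5]
120 [411 300] [-22 -28 -18  16  20  17  16  19  20 -12 -28 -17 -21] [314 282] [ 8 10  8  8 10 10 10  7  5  3  4  5  4]
128 [415 300] [-18 -14 -16  14  21  21  18  16  21   8 -16 -20 -18] [316 286] [  8   9   9   9   5   1   4   3   3   4   6 -10 -15]
136 [420 301] [-13 -13  -4  17  13  15   9   8 -14 -16 -17 -19 -18] [319 290] [  7   9   1   1   1   4   4   1   5 -18 -16 -15 -12]
144 [424 302] [-21 -15 -12 -13 -11 -13 -18 -17 -19 -17 -23 -17 -23] [321 295] [ -1   0   0   5   3   1 -16 -16 -18 -19 -14 -12 -16]
```

Call:
{"op": "move_arm", "data": {"deltas": [0,-0.006,0,1.5,0,1.3,1,0,-0.006,0,3.5,0,3,1,0,-0.006,0,5.7,0,4.9,1,0,-0.006,0,7.5,0,6.5,1,0,-0.006,0,8.4,0,7.3,1,0,-0.006,0,8.4,0,7.3,1,0,-0.006,0,8.4,0,7.3,1]}}

```text
time: 14.6
tool_pos: [0.4523, 0.0195, 0.0506]
ee_rot: [3.137, 0.872, 1.388]
wrist_force: [-0.1, -0.7, -0.2]
width: 0.0242
finger_force: 30.0
```

Run:
```python
from h import *
M=R.from_euler('z',REST).as_matrix(); mid=np.array([.4439,-.0187,0])
print(robot.get_obs()['wrist_force'],robot.get_obs()['wrist_torque'])
go(pose(mid+M@[0,.053,.0537],-50,REST))
```

```text
[-0.0996 -0.715  -0.1906] [0.4046 0.0196 0.0435]
delta [ 0.002 -0.001 -0.002  0.656 -0.153  0.638] ang 0.2
```

Call:
{"op": "move_arm", "data": {"deltas": [0,0,0,0.23,-0.05,0.2,1,0,0,0,0.46,-0.1,0.4,1,0,0,0,0.46,-0.1,0.4,1]}}

```text
time: 14.9
tool_pos: [0.4504, 0.0195, 0.0439]
ee_rot: [3.139, 0.872, 1.39]
wrist_force: [-0.8, 0.5, -0.8]
width: 0.0244
finger_force: 30.0
```

Call:
{"op": "move_arm", "data": {"deltas": [0,0,0,0.1,0,0.1,1,0,0,0,0.17,0,0.14,1,0,0,0,0.17,0,0.14,1]}}

```text
time: 15.2
tool_pos: [0.4503, 0.0194, 0.0414]
ee_rot: [3.14, 0.873, 1.391]
wrist_force: [-0.6, 0.4, -0.8]
width: 0.0242
finger_force: 30.0
```

Call:
{"op": "move_arm", "data": {"deltas": [0,0,0,0.06,0,0.06,1,0,0,0,0.12,0,0.1,1,0,0,0,0.12,0,0.1,1]}}

```text
time: 15.5
tool_pos: [0.4502, 0.0193, 0.04]
ee_rot: [3.14, 0.873, 1.391]
wrist_force: [-0.4, -0.1, 0.3]
width: 0.0241
finger_force: 30.0
```

Call:
{"op": "move_arm", "data": {"deltas": [0,0,0,0.06,0,0.06,1,0,0,0,0.12,0,0.1,1,0,0,0,0.12,0,0.1,1]}}

```text
time: 15.8
tool_pos: [0.4505, 0.0194, 0.0388]
ee_rot: [3.139, 0.873, 1.39]
wrist_force: [-0.3, -0.2, 2.3]
width: 0.0241
finger_force: 30.0
```

Call:
{"op": "move_arm", "data": {"deltas": [0,0,0,0.06,0,0.06,1,0,0,0,0.12,0,0.1,1,0,0,0,0.12,0,0.1,1]}}

```text
time: 16.1
tool_pos: [0.4508, 0.0193, 0.0376]
ee_rot: [3.138, 0.874, 1.39]
wrist_force: [-0.7, 0.7, 5.7]
width: 0.0244
finger_force: 30.0
```

Contact on the rest. Release and back off.

Call:
{"op": "move_arm", "data": {"deltas": [0,0,0,-0.08,0,-0.06,0.15,0,0,0,-0.08,0,-0.06,0.15,0,0,0,-0.08,0,-0.06,0.15,0,0,0,-0.08,0,-0.06,0.15,0,0,0,-1,0,-1.5,0.15,0,0,0,-3,0,-5,0.15,0,0,0,-6,0,-9,0.15,0,0,0,-9,0,-13,0.15]}}

```text
time: 16.9
tool_pos: [0.4572, 0.0611, 0.1917]
ee_rot: [3.141, 0.873, 1.391]
wrist_force: [-0.1, 0.2, -0.7]
width: 0.0398
finger_force: 0.0
```

Run:
```python
from h import *
import pickle
o=robot.get_obs(); print(o['width'],o['finger_force'],cur()[:3,3])
M=R.from_euler('z',REST).as_matrix(); mid=np.array([.4439,-.0187,.0537])
s=snap('top'); pickle.dump(s,open('top9.pkl','wb')); save(s,'t9.png'); im=s['image'].astype(int)
for L in list(range(-96,-60,3))+[-50,0,40]+list(range(60,96,3)):
    u=proj(s,mid+M@[0,L/1000,0])[0].round().astype(int); c=im[u[1]-10:u[1]+11:2,u[0]]
    print(L,u,c[:,2]-c[:,0])
# next: hover mouth side, tilt 50
g=mid+M@[0,-.05,0]; h=pose(g+[0,0,.13],45,REST); go(h); go(pose(g,45,REST),h)
```

```text
0.03979009053695117 0.0 [0.4572 0.0611 0.1917]
-96 [412 299] [-21 -27 -25 -27 -30 -30 -27 -22 -26 -26 -29]
-93 [410 299] [-27 -26 -20 -24 -27 -27 -25 -23 -26 -26 -26]
-90 [409 299] [-21 -26 -22 -27 -29 -25 -24 -23 -25 -28 -25]
-87 [408 298] [-24 -25 -28 -21 -26 -24 -20 -25 -24 -23 -23]
-84 [406 298] [-26 -22 -17   9   9   7   1 -12 -15 -26 -26]
-81 [405 298] [-25 -22  -8  13  10   9  10   8 -12 -23 -22]
-78 [403 298] [-26 -25 -12  18  19  14  17  22   7 -12 -12]
-75 [402 298] [-28 -21  -8  18  20  14  15  23   2 -12 -12]
-72 [401 297] [-25 -27 -26  14  19  16  13  22  17 -13 -14]
-69 [399 297] [-27 -29 -19  16  21  19  15  25  11 -13 -12]
-66 [398 297] [-28 -30 -16  16  22  15  15  24   8 -13 -11]
-63 [396 297] [-27 -25  -5  17  20  13  17  22   1 -14  -7]
-50 [390 296] [-27 -27  -8  18  21  12  15  21   3 -12 -13]
0 [367 292] [10 10 10 23 23 16 18 26 14  4  4]
40 [348 289] [-21 -13   0  20  18  12  15  22   7  -4  -4]
60 [338 288] [ -9 -14  -4  19  24  23  22  19  -6 -11 -11]
63 [337 287] [ -1 -12 -14   1  21  23  23  19  -2 -12 -12]
66 [335 287] [  1 -13 -14 -10  -1  11   9  -7 -19 -22 -18]
69 [334 287] [ -3 -13 -13 -12 -14  -8  -8 -13 -19 -24 -17]
72 [332 287] [-14 -16 -15 -16 -14 -10 -16 -19 -16 -20 -21]
75 [331 286] [  4 -19 -18 -12 -18 -12 -15 -18 -17 -18 -19]
78 [330 286] [  3 -19 -20 -15 -19 -15 -18 -17 -18 -17 -16]
81 [328 286] [ -3 -19 -17 -12 -19 -15 -17 -13 -19 -17 -14]
84 [327 286] [-10 -19 -19 -13 -17 -18 -16 -10 -16 -15 -11]
87 [325 285] [  4 -22 -16 -19 -20 -23 -20 -18 -19 -17 -15]
90 [324 285] [  3 -23 -16 -18 -21 -23 -23 -22 -20 -18 -10]
93 [322 285] [ -2 -21 -18 -21 -24 -22 -22 -22 -18 -20 -11]
delta [ 0.017  1.651 -0.    -5.48  -0.235 11.112] ang 94.6
delta [-0.     0.     0.    -9.192  0.     9.192] ang 0.0
```

```bash
sed -i 's/def pose(g,beta,yaw):/def pose(g,beta,yaw,o=.019):/; s/+.019\*z; return T/+o*z; return T/' h.py
python3 - <<'E'
from h import *
import pickle
s=pickle.load(open('top5.pkl','rb'))
print('autoclave',at_depth(s,[(444,y) for y in (160,180,195,210)]),at_depth(s,[(441,y) for y in (180,195,210)]))
M=R.from_euler('z',REST).as_matrix(); mid=np.array([.4439,-.0187,.0537])
g=mid+M@[0,-.058,0]; h=pose(g+[0,0,.13],50,REST,.014); go(h); go(pose(g,50,REST,.014),h); print(h[:3,3])
E
```

```text
autoclave [[ 0.698  -0.1655  0.1419]
 [ 0.6586 -0.1636  0.1415]
 [ 0.6286 -0.1611  0.1449]
 [ 0.5996 -0.1598  0.1447]] [[ 0.6626 -0.1635  0.1234]
 [ 0.6332 -0.163   0.1202]
 [ 0.6024 -0.1599  0.1258]]
delta [ 0.017  1.738  0.    -6.512 -0.229 11.64 ] ang 99.6
delta [-0.    -0.     0.    -9.959  0.     8.356] ang 0.0
[ 0.4355 -0.0652  0.1747]
```

Call:
{"op": "move_arm", "data": {"deltas": [0,0.14,0,0,0,-0.5,0.15,0,0.28,0,0,0,0,0.15,0,0.42,0,-0.5,0,1,0.15,0,0.56,0,-1,-0.1,2.5,0.15,0.005,0.7,0,-1.5,-0.1,4,0.15,0.005,0.84,0,-2,-0.1,5,0.15,0.01,0.98,0,-2.7,-0.1,6.5,0.15,0.01,1.12,0,-3.5,-0.1,8,0.15]}}

```text
time: 17.75
tool_pos: [0.4423, -0.0222, 0.1672]
ee_rot: [-3.14, -0.252, 1.39]
wrist_force: [0.0, -0.3, -0.7]
width: 0.0398
finger_force: 0.0
```

Run:
```python
from h import *
M=R.from_euler('z',REST).as_matrix(); mid=np.array([.4439,-.0187,.0537])
g=mid+M@[0,-.058,0]; go(pose(g+[0,0,.13],50,REST,.014)); print(robot.get_obs()['joint_positions'],cur()[:3,3])
```

```text
delta [-0.001  0.621 -0.002 -4.033  0.104 -1.807] ang 35.6
[-0.3769 -0.1449  1.6945  0.2471  1.6417 -0.1851] [ 0.4423 -0.0222  0.1672]
```

Call:
{"op": "move_arm", "data": {"deltas": [0,0.13,0,-0.8,0,-0.5,0.15,0,0.26,0,-1.6,0,-1,0.15,0,0.39,0,-2.5,0,-1.4,0.15,0,0.51,0,-3.3,0.1,-1.6,0.15,0,0.621,0,-4,0.1,-1.8,0.15,0,0.621,0,-4,0.1,-1.8,0.15,0,0.621,0,-4,0.1,-1.8,0.15]}}

```text
time: 18.45
tool_pos: [0.435, -0.0648, 0.1725]
ee_rot: [-3.129, -0.867, 1.379]
wrist_force: [-0.6, -0.6, -0.6]
width: 0.0403
finger_force: 0.0
```

Run:
```python
from h import *
M=R.from_euler('z',REST).as_matrix(); mid=np.array([.4439,-.0187,.0537])
g=mid+M@[0,-.058,0]; go(pose(g+[0,0,.13],50,REST,.014)); go(pose(g,50,REST,.014)); print(robot.get_obs()['joint_positions'],cur()[:3,3])
```

```text
delta [-0.003  0.005 -0.008  0.146  0.053 -0.171] ang 0.6
delta [-0.003  0.005 -0.008 -9.767  0.16   8.239] ang 0.6
[-0.8129  0.0817  1.6951  0.7009  1.8883 -0.5849] [ 0.435  -0.0648  0.1725]
```

Call:
{"op": "move_arm", "data": {"deltas": [0,0.005,-0.005,-3,0.05,2.5,0.15,0,0.005,-0.005,-6.5,0.1,5.5,0.15,0,0.005,-0.005,-9,0.1,7.6,0.15,0,0.005,-0.005,-9.8,0.1,8.2,0.15,0,0.005,-0.005,-9.8,0.1,8.2,0.15,0,0.005,-0.005,-9.8,0.1,8.2,0.15]}}

```text
time: 19.05
tool_pos: [0.4361, -0.0654, 0.0465]
ee_rot: [-3.141, -0.871, 1.393]
wrist_force: [-0.1, -0.0, -0.2]
width: 0.0399
finger_force: 0.0
```

Run:
```python
from h import *
M=R.from_euler('z',REST).as_matrix(); mid=np.array([.4439,-.0187,.0537])
g=mid+M@[0,-.058,0]; go(pose(g,50,REST,.014)); print(cur()[:3,3],robot.get_obs()['wrist_force'])
```

```text
delta [-0.002  0.001  0.001 -0.133 -0.06   0.127] ang 0.1
[ 0.4361 -0.0654  0.0465] [-0.1482 -0.0225 -0.2276]
```

Call:
{"op": "move_arm", "data": {"deltas": [0,0,0,-0.13,-0.05,0.12,0.15,0,0,0,-0.13,-0.05,0.12,1,0,0,0,-0.13,-0.05,0.12,1,0,0,0,-0.13,-0.05,0.12,1,0,0,0,-0.13,-0.05,0.12,1,0,0,0,-0.13,-0.05,0.12,1]}}

```text
time: 19.65
tool_pos: [0.4349, -0.0653, 0.0432]
ee_rot: [-3.137, -0.873, 1.388]
wrist_force: [1.5, -1.6, 2.1]
width: 0.0247
finger_force: 29.9
```

Call:
{"op": "move_arm", "data": {"deltas": [0,0,0,0.5,0,-0.4,1,0,0,0,1.5,0,-1.3,1,0,0,0,4,0,-3.4,1,0,0,0,7,0,-5.9,1,0,0,0,10,0,-8.4,1,0,0,0,11.5,0,-9.6,1,0,0,0,11.5,0,-9.6,1]}}

```text
time: 20.35
tool_pos: [0.4359, -0.0656, 0.1951]
ee_rot: [3.139, -0.869, 1.395]
wrist_force: [-0.3, 0.5, -1.6]
width: 0.0246
finger_force: 29.9
```

Run:
```python
from h import *
o=robot.get_obs(); print(o['width'],o['finger_force'],cur()[:3,3])
w=np.array([.6452,-.1394,.0]); 
A=pose([.56,-.09,.32],-10,RACK,.014); go(A)
B=pose(w+[0,0,.134+.10],-40,RACK,.014); go(B,A); print(B[:3,3])
```

```text
0.024583605535412997 29.938740441575646 [ 0.4359 -0.0656  0.1951]
delta [-0.002 -1.044  0.01   8.186 12.662 -7.498] ang 59.8
delta [ 0.    -0.524  0.    -2.418  9.293  8.848] ang 30.0
[ 0.6435 -0.1482  0.2233]
```

Run:
```python
from h import *
w=np.array([.6452,-.1394,.0]); 
A=pose([.57,-.07,.335],-15,RACK,.014); go(A)
B=pose(w+[0,0,.315],-40,RACK,.014); go(B,A); print(B[:3,3])
```

```text
delta [-0.002 -1.131  0.011 10.659 13.294 -6.935] ang 64.8
delta [ 0.    -0.436  0.    -5.302  8.685  3.201] ang 25.0
[ 0.6435 -0.1482  0.3043]
```

Call:
{"op": "move_arm", "data": {"deltas": [0,-0.13,0,2.5,1,-2,1,0,-0.27,0,4.5,2.5,-3.5,1,0,-0.41,0,6,4.5,-4.5,1,0,-0.55,0,7.2,6.5,-5.2,1,0,-0.69,0,8.3,8.5,-5.8,1,0,-0.83,0.005,9.2,10.3,-6.3,1,0,-0.97,0.01,10,12,-6.7,1,0,-1.11,0.01,10.6,13.3,-6.9,1]}}

```text
time: 21.15
tool_pos: [0.57, -0.0736, 0.3166]
ee_rot: [-3.133, 0.243, 1.386]
wrist_force: [0.4, -1.0, -1.4]
width: 0.0245
finger_force: 30.0
```

Run:
```python
from h import *
w=np.array([.6452,-.1394,.0]); print(cur()[:3,3])
B=pose(w+[0,0,.315],-40,RACK,.014); go(B); print(robot.get_obs()['joint_positions'])
```

```text
[ 0.57   -0.0736  0.3166]
delta [-0.007 -0.455  0.005 -5.516  8.617  2.568] ang 26.1
[-0.0812  0.1788  1.0702 -0.2565  1.9163  0.0203]
```

Call:
{"op": "move_arm", "data": {"deltas": [0,-0.1,0,-1.2,2,0.5,1,0,-0.2,0,-2.4,4,1.1,1,-0.003,-0.3,0,-3.6,6,1.7,1,-0.005,-0.4,0.003,-4.8,7.8,2.3,1,-0.007,-0.455,0.005,-5.5,8.6,2.57,1,-0.007,-0.455,0.005,-5.5,8.6,2.57,1,-0.007,-0.455,0.005,-5.5,8.6,2.57,1]}}

```text
time: 21.85
tool_pos: [0.6421, -0.1478, 0.3023]
ee_rot: [-3.137, 0.692, 1.385]
wrist_force: [-0.2, 0.2, 0.5]
width: 0.0248
finger_force: 29.9
```

```bash
cat > chk.py <<'E'
from h import *
import sys
w=np.array([.6452,-.1394,.0]); C=cur(); g=C[:3,3]-.014*C[:3,2]; print('grasp',g,'tiltZ',np.degrees(np.arctan2(-C[1,2],-C[2,2])))
print(robot.get_obs()['joint_positions'],robot.get_obs()['wrist_force'])
for z in map(float,sys.argv[1:]): go(pose(w+[0,0,z],-40,RACK,.014))
E
python3 chk.py .315 .235
python3 - <<'E'
from h import *
import pickle
w=np.array([.6452,-.1394,.0]); C=cur(); g=C[:3,3]-.014*C[:3,2]
s=snap('wrist'); pickle.dump(s,open('w10.pkl','wb')); t=snap('side'); pickle.dump(t,open('s10.pkl','wb'))
tip=g-[0,0,.124]
out=[]
for q,sz in((s,(100,60)),(t,(60,70))):
    u=proj(q,[tip,g,w+[0,0,.086],tip+[0,0,.0125]]); print(u)
    im=q['image'][:,:,::-1].copy(); c=np.clip(u[[0,2]].mean(0).astype(int),[60,90],[579,389]); print(c-[60,90])
    out.append(cv2.resize(im[c[1]-90:c[1]+90,c[0]-60:c[0]+60],None,fx=3.3,fy=3.3,interpolation=cv2.INTER_CUBIC))
cv2.imwrite('pics/h10.png',np.hstack(out))
E
```

```text
grasp [ 0.6438 -0.139   0.3131] tiltZ 39.1058951961891
[ 0.0221  0.4042  0.9542 -0.7106  1.8706  0.0217] [-0.1806  0.2293  0.5226]
delta [-0.003 -0.006  0.002 -0.141  0.149 -0.138] ang 0.4
delta [-0.003 -0.006  0.002  4.961  0.178  6.023] ang 0.4
[[323.5625 131.7869]
 [323.3201 314.3216]
 [325.5404  46.1622]
 [323.5454 145.2202]]
[264   0]
[[473.2879 243.4422]
 [493.107  163.8927]
 [460.2175 297.5699]
 [475.1291 236.1863]]
[406 180]
```

View pics/h10.png

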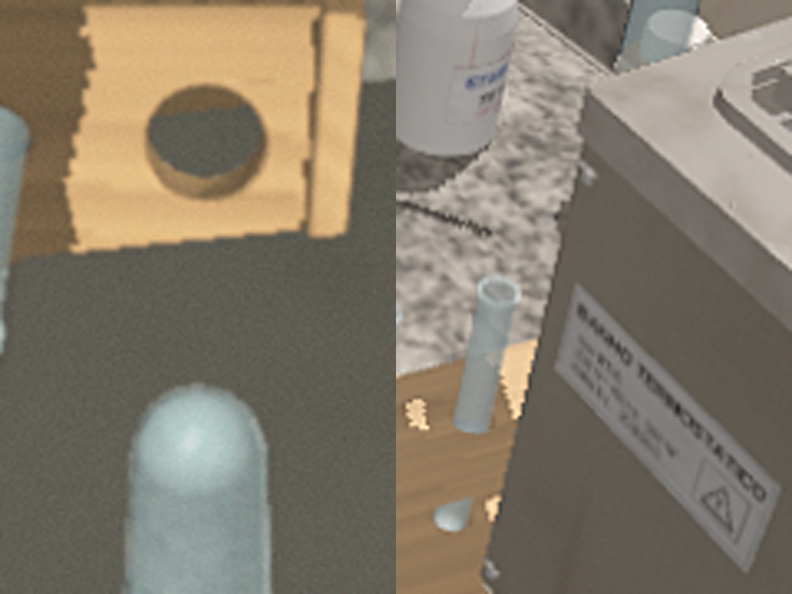

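The wrist view shows the tube vertical (column 323.6), the hole at (326.3,42.6), and the same 3.5 px row bias seen at the first insertion. That makes Y aligned and +2 mm needed along x. The side view is blocked by the bath. I'll lower with force checks.

Call:
{"op": "move_arm", "data": {"deltas": [0,-0.006,0,1,0.1,1.2,1,0,-0.006,0,2.5,0.2,3,1,0,-0.006,0,4,0.2,4.8,1,0,-0.006,0,5,0.2,6,1,0,-0.006,0,5,0.2,6,1,0,-0.006,0,5,0.2,6,1]}}

```text
time: 22.55
tool_pos: [0.6445, -0.1484, 0.2272]
ee_rot: [3.139, 0.698, 1.38]
wrist_force: [-0.0, -0.7, -0.3]
width: 0.0241
finger_force: 29.9
```

```bash
python3 chk.py .235 .20 .137
python3 - <<'E'
from h import *
w=np.array([.6455,-.1394,.0]); C=cur(); g=C[:3,3]-.014*C[:3,2]
s=snap('wrist'); save(s,'w11.png'); im=s['image'].astype(int)
tip=g-[0,0,.127]; u=proj(s,[tip,tip+[0,0,.0125],w+[0,0,.086]]); print(u)
# tube columns above: bluish mask at dome-centre row and below
for r in (int(u[1,1]),int(u[1,1])+20,int(u[1,1])+40):
    row=im[r]; c=np.where((row[:,2]-row[:,0]>6))[0]; c=c[abs(c-u[1,0])<40]; print(r,c.min(),c.max(),c.mean())
# wood-hole: print red-blue (wood is warm) around the hole row
for dr in (-12,-4,4): 
    r=int(u[2,1])+dr
    if r>=0: row=im[r,int(u[2,0])-40:int(u[2,0])+41:2]; print(r,(row[:,0]-row[:,2]))
E
```

```text
grasp [ 0.6461 -0.1395  0.2379] tiltZ 39.50229456299127
[ 0.024   0.4186  1.0852 -0.694   1.7575  0.1219] [-0.018  -0.7347 -0.3358]
delta [ 0.001 -0.    -0.002  0.184 -0.096  0.226] ang 0.1
delta [ 0.001 -0.    -0.002  2.434 -0.102  2.907] ang 0.1
delta [ 0.001 -0.    -0.002  6.483 -0.112  7.734] ang 0.1
[[322.5211 127.6404]
 [322.5797 140.983 ]
 [321.4259 103.2748]]
140 305 341 323.0
160 305 344 324.5
180 304 344 324.0
91 [50 56 49 50 49 48 49 56 51 49 44 13 12 13 14 17 12 11 11 15 15 11 13 16
 13 14 13 12 13 18 86 91 96 94 91 93 92 92 95 55 72]
99 [48 50 49 48 47 52 47 48 49 42 46 26 12 14 16 13 13 13 15 14 15 14 11 10
 11 13 16 15 12 29 48 70 94 91 90 94 93 92 95 60 85]
107 [53 55 54 54 52 53 53 52 53 50 53 51 44 52 52 51 52 45 34 21 21 15 28 36
 40 51 53 45 46 47 77 92 92 92 95 94 93 94 58 58 94]
```

Call:
{"op": "move_arm", "data": {"deltas": [0,0,0,0,-0.12,0,1,0,0,0,0.7,-0.12,0.83,1,0,0,0,1.4,-0.12,1.7,1,0,0,0,1.9,-0.12,2.3,1,0,0,0,1.9,-0.12,2.3,1]}}

```text
time: 23.1
tool_pos: [0.6424, -0.1481, 0.1941]
ee_rot: [-3.137, 0.698, 1.385]
wrist_force: [0.5, 0.2, -0.4]
width: 0.0248
finger_force: 29.9
```

```bash
python3 chk.py .20 .137
```

```text
grasp [ 0.6441 -0.1392  0.2048] tiltZ 39.48192973486632
[ 0.0242  0.4292  1.1365 -0.6871  1.7135  0.1587] [ 0.5063  0.2283 -0.4131]
delta [-0.003  0.     0.002  0.313  0.114  0.367] ang 0.2
delta [-0.003  0.     0.002  4.363  0.136  5.192] ang 0.2
```

Call:
{"op": "move_arm", "data": {"deltas": [0,0,0,0.4,0.05,0.5,1,0,0,0,0.9,0.05,1.1,1,0,0,0,1.3,0.05,1.55,1,0,0,0,1.3,0.05,1.55,1]}}

```text
time: 23.5
tool_pos: [0.6433, -0.1481, 0.175]
ee_rot: [-3.14, 0.698, 1.383]
wrist_force: [0.3, -0.2, -0.2]
width: 0.0241
finger_force: 29.9
```

```bash
python3 chk.py .137
python3 - <<'E'
from h import *
w=np.array([.6455,-.1394,.0]); C=cur(); g=C[:3,3]-.014*C[:3,2]
s=snap('wrist'); save(s,'w12.png'); im=s['image'].astype(int)
u=proj(s,[g-[0,0,.09],w+[0,0,.086]]).round().astype(int); print(u)
for dr in (-12,-6,0,6,12,18):
    r=u[1,1]+dr; row=im[r,u[1,0]-36:u[1,0]+37:3]; print(r,row[:,0]-row[:,2])
E
```

```text
grasp [ 0.645  -0.1393  0.1858] tiltZ 39.473820188094884
[ 0.024   0.4391  1.161  -0.6842  1.6852  0.1819] [ 0.3174 -0.2467 -0.1736]
delta [-0.002 -0.     0.     3.128  0.026  3.74 ] ang 0.1
[[323 170]
 [324 158]]
146 [ 50  48  51  52  48   2 -13 -12 -12 -14 -17 -18 -17 -18 -17 -15 -13  -8
 -11  20  98  92  93  92  91]
152 [ 47  48  45  46  49   9 -14 -16 -13 -15 -14 -16 -14 -16 -11 -14 -12 -13
  -6  26  69  92  90  91  92]
158 [ 53  50  48  51  51  13  -7  -7  -5 -12 -12 -17 -17 -11 -13 -11  -6  -6
  -5  24  76  91  94  94  94]
164 [ 54  52  53  53  54   8  -5  -9  -8 -10  -5  -5  -8  -8  -8  -5  -5  -7
  -4  56  92  92  91  91  92]
170 [ 49  48  46  46  45   5 -10  -7  -6  -8  -7  -6  -9  -5  -5  -3  -1   0
   5  48  94  93  89  94  92]
176 [50 48 50 49 45  4 -3 -3  2  1  2  1  1  0  2  0  1  4  0 47 94 93 93 88
 94]
```

Call:
{"op": "move_arm", "data": {"deltas": [0,0,0,0.4,0.02,0.48,1,0,0,0,0.9,0.02,1.08,1,0,0,0,1.4,0.02,1.68,1,0,0,0,1.8,0.02,2.15,1,0,0,0,1.8,0.02,2.15,1,0,0,0,1.8,0.02,2.15,1]}}

```text
time: 24.15
tool_pos: [0.6441, -0.1483, 0.1484]
ee_rot: [3.141, 0.698, 1.381]
wrist_force: [0.1, -0.5, -0.6]
width: 0.024
finger_force: 29.9
```

Call:
{"op": "move_arm", "data": {"deltas": [0,0,0,0.25,0,0.3,1,0,0,0,0.5,0,0.6,1,0,0,0,0.5,0,0.6,1]}}

```text
time: 24.45
tool_pos: [0.6439, -0.1482, 0.1401]
ee_rot: [3.141, 0.698, 1.382]
wrist_force: [-0.5, -0.2, -0.3]
width: 0.024
finger_force: 29.9
```

```bash
python3 chk.py .137
```

```text
grasp [ 0.6455 -0.1394  0.1508] tiltZ 39.466675694844646
[ 0.0239  0.4597  1.2032 -0.6806  1.6352  0.2225] [-0.5111 -0.1923 -0.3111]
delta [-0.    -0.001 -0.001  0.88  -0.034  1.06 ] ang 0.1
```

Call:
{"op": "move_arm", "data": {"deltas": [0,0,0,0.25,0,0.3,1,0,0,0,0.5,0,0.6,1,0,0,0,0.5,0,0.6,1]}}

```text
time: 24.75
tool_pos: [0.6437, -0.1483, 0.1321]
ee_rot: [-3.141, 0.698, 1.382]
wrist_force: [0.1, 0.0, -1.1]
width: 0.0245
finger_force: 29.9
```

Call:
{"op": "move_arm", "data": {"deltas": [0,0,0,0.08,0,0.1,1,0,0,0,0.16,0,0.2,1,0,0,0,0.16,0,0.2,1]}}

```text
time: 25.05
tool_pos: [0.6441, -0.1484, 0.1304]
ee_rot: [3.14, 0.698, 1.381]
wrist_force: [-0.0, 0.0, -0.3]
width: 0.0248
finger_force: 29.9
```

Call:
{"op": "move_arm", "data": {"deltas": [0,0,0,0.08,0,0.1,1,0,0,0,0.16,0,0.2,1,0,0,0,0.16,0,0.2,1]}}

```text
time: 25.35
tool_pos: [0.644, -0.1484, 0.1277]
ee_rot: [3.14, 0.698, 1.381]
wrist_force: [-0.7, 1.2, -1.6]
width: 0.0242
finger_force: 29.9
```

Call:
{"op": "move_arm", "data": {"deltas": [0,0,0,0.06,0,0.08,1,0,0,0,0.12,0,0.15,1,0,0,0,0.12,0,0.15,1]}}

```text
time: 25.65
tool_pos: [0.6442, -0.1486, 0.1263]
ee_rot: [3.14, 0.698, 1.381]
wrist_force: [-0.2, -0.2, 0.4]
width: 0.0244
finger_force: 29.9
```

Call:
{"op": "move_arm", "data": {"deltas": [0,0,0,0.06,0,0.08,1,0,0,0,0.12,0,0.15,1,0,0,0,0.12,0,0.15,1]}}

```text
time: 25.95
tool_pos: [0.6443, -0.1489, 0.126]
ee_rot: [3.138, 0.699, 1.379]
wrist_force: [-1.7, 0.5, 5.1]
width: 0.0242
finger_force: 29.9
```

Floor contact (5 N) at the expected depth. Release and retreat along the tool axis.

Call:
{"op": "move_arm", "data": {"deltas": [0,0,0,-0.06,0,-0.08,0.25,0,0,0,-0.06,0,-0.08,0.25,0,0,0,-0.06,0,-0.08,0.25,0,0,0,-0.06,0,-0.08,0.25,0,0,0,-0.06,0,-2,0.25,0,0,0,-0.06,0,-6,0.25,0,0,0,-0.06,0,-11,0.25,0,0,0,-0.06,0,-16,0.25]}}

```text
time: 26.75
tool_pos: [0.6628, -0.0474, 0.2476]
ee_rot: [-3.141, 0.698, 1.382]
wrist_force: [1.6, -0.3, 0.3]
width: 0.0351
finger_force: 0.0
```

Run:
```python
from h import *
o=robot.get_obs(); print(cur()[:3,3],o['width'],o['wrist_force'])
t=snap('top'); t0=t; im=t['image'].astype(int); save(t,'t13.png')
w=np.array([.6452,-.1394]); n=np.array([.5478,-.1209]); st=np.array([.5962,-.130])
# rim centre from bluish pixels vs a predicted rim at .160; depth reading at rim pixels
for name,p,r in(('large',w,13),('small',n,9),('stand',st,9)):
    u=proj(t,[*p,.16])[0]; b=proj(t,[*p,.09])[0]
    m=((im[:,:,2]-im[:,:,0])>3).astype(np.uint8)
    yy,xx=np.mgrid[:480,:640]; a=(abs(xx-(u[0]+b[0])/2)<22)&(abs(yy-(u[1]+b[1])/2)<13)&(m>0)
    print(name,'rim pred',u,'board',b,'blue px',a.sum(),'x',xx[a].min() if a.any() else 0,xx[a].max() if a.any() else 0,'y',yy[a].min() if a.any() else 0,yy[a].max() if a.any() else 0)
```

```text
[ 0.6628 -0.0474  0.2476] 0.03505391600530755 [ 1.6217 -0.2731  0.3023]
large rim pred [434.78   184.9404] board [424.9292 192.0327] blue px 46 x 418 442 y 185 198
small rim pred [427.3128 236.582 ] board [417.9063 239.7419] blue px 8 x 419 422 y 237 241
stand rim pred [431.0334 210.7625] board [421.3981 215.905 ] blue px 15 x 421 429 y 210 217
```

```bash
python3 -c "
from bench import robot
print(robot.close_job())"
```

```text
the job is handed in; nothing more can be done
None
```

Both tubes are standing mouth up in the wooden rack, the large one in the wide hole and the small one in the free narrow hole; each touched the hole floor before I let go, and I handed the job in at about 27 s, though the hand-in returned no verdict and I checked the large tube's final stand only from pixel measurements, not by eye.

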